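# Set the last leg of the counter riser and lock its cam lever

### The job

The wooden counter riser lies upside down so that its four telescopic legs can be set; three are done, and the fourth, at the far right corner as the robot sees it, whose red lever stands open, has slid right in. Grip that leg from above, draw it up until the lower edge of its red ring is just level with the top of its black collar, and, still holding it at that mark, turn your grip anticlockwise (seen from above) so that a finger sweeps the lever's upright blade round until the lever is fully shut against its stop. Do not let go of the leg: the program finishes while still holding it at the mark with the lever shut, and everything else on the counter stays where it is.

Things in the scene. Friction and masses are not known exactly. Their poses are not given: they have to be found in the camera images.
- collar_top (a point): on the upright axis of the leg to be set, at the level of the top face of its round black collar (44 mm across; the top face is 132 mm above the counter). It belongs to the riser, which does not move: a board 270 x 420 x 20 mm lying on the counter, four upright legs 200 mm apart one way and 340 mm apart the other, each standing up to 198 mm above the counter when set; above 198 mm all is clear
- leg_tip (a point): centre of the top end of the leg to be set: an upright round steel tube 20 mm across, its last 14 mm a black rubber foot of the same width, about 0.2 kg, sliding straight up and down in the collar. At the start it is fully in, with 36 mm standing above the collar; at the mark 66 mm stand above it. It sinks back under its own weight whenever it is not held and the lever is open, and it turns freely about its own axis together with a gripper that holds it
- leg_tube: the same leg; origin on its axis at the lower edge of its red ring, 66 mm below the tip; the ring is 5 mm high. At the start the red ring is hidden 30 mm down in the collar. Thin black rings lie 15 mm above and below the red one's lower edge. z points up
- leg (a joint): how far the leg is drawn out, m: 0 fully in (start), 0.030 when the red ring's lower edge is level with the collar's top, 0.050 at its upper stop
- lever (a joint): angle of the cam lever about the leg's upright axis, rad: 0 fully open (it starts between 0 and 0.1), growing anticlockwise seen from above, 0.80 fully shut against its stop. It needs about 0.1 to 0.15 N m (some 5 to 7 N at the blade), more towards the end as the cam bites on the leg, and stays where it is left; once shut the leg is clamped
- lever_blade (a point): middle of the lever's upright red thumb blade, about 23 mm from the leg's axis. The blade is 7 mm thick, reaches from 17 to 29 mm from the axis and from the collar's top to 58 mm above it. A finger lying on the clockwise side of the blade, with its tip 5 to 45 mm above the collar, pushes it shut as the gripper turns anticlockwise about the leg
- lever_end (a point): on top of the lever's flat red arm, at its outer end, 56 mm from the leg's axis, level with the collar's top. The line from the collar's axis to here is the direction in which the lever points. No part of the arm outside the blade is higher than 14 mm above the collar's top
- screwdriver_grip (a point): a small screwdriver lying on the upturned board between the legs; this point is in its handle; leave it alone
- spare_foot: a loose spare rubber foot, a black disc 26 mm across and 16 mm high, lying on the upturned board; origin at the centre of its underside; leave it alone
- soup_tub: a white lidded soup tub, 110 mm across and 85 mm high, standing on the counter; origin at the centre of its underside; leave it alone
- meal_trays: a stack of black meal trays with a clear lid, 125 x 175 x 72 mm, on the counter; origin at the centre of its underside; leave it alone
- bun_plate: a white plate 160 mm across with three buns, 48 mm high; origin at the centre of its underside; leave it alone
- sauce_bottle: a brown sauce bottle with a red cap, 60 mm across and 170 mm high; origin at the centre of its underside; leave it alone
- tape_roll: a roll of tan packing tape lying flat, 96 mm across and 24 mm high; origin at the centre of its underside; leave it alone

How it is judged:
By the outcome, as a careful person would: the job done as asked, in the order asked, and still so for the second after the job is handed in, while the arm keeps its last pose, push and grip.
It also fails if it takes over 35 s, if anything falls off the work surface, if the arm or the gripper's body presses on something with over 40 N, if the wrist force passes 120 N, or if a joint passes its speed limit or range.

### The arm

A 6-joint arm with a two-finger parallel gripper is mounted at the origin on the work surface. World frame = base frame: x ahead of the robot, y to its left, z up, the work surface at z = 0. Lengths are in m, angles in rad, forces in N, time in s.
With the tool pointing down it reaches from about 0.325 to 0.775 m from the base axis. Payload 5.5 kg.
Tool frame: the origin (TCP) lies at the very end of the fingers, on their centre line; the grasp point (between the pads) lies manip.hold_point_z behind it (manip.hold_point_z is the distance from the TCP to the grasp point, in m); z points along the fingers, y is the direction in which the jaws open and shut (so a half turn about z gives the same grasp; the last joint's range is limited). The gripper opens to 85 mm and grips with 20 to 120 N. Pads are 22 mm wide; open, the fingers measure 114 mm over their backs; the gripper's body (76 mm by 85 mm) begins 54 mm behind the grasp point. The pads swing forward as they close: fully open they stand 13 mm farther back than shut.
Start: joints at [1.062, 0.091, 1.231, -0, 1.82, -0.057], TCP at [0.262, 0.54, 0.231] pointing down, gripper open.
Joint ranges: [-2.87, 2.87], [-0.86, 2.18], [0.17, 2.46], [-1.51, 4.65], [0.06, 2.69], [-2.65, 2.65]. Speed limits (rad/s): [2.57, 2.57, 3.01, 3.14, 3.14, 3.14].

### API

Orientations are given as a unit quaternion [w, x, y, z].
In Python, from workcell import manip, optics gives the robot as it stands. The module is installed in compiled form; this text tells all that it offers.
- The arm moves only by the shell command python3 -m handwheel 'ROWS' [OPENING]. ROWS is JSON, a list of rows, each a list of 6 numbers: the shift along the world's x, y, z in mm, then the turn, a rotation vector about the world's x, y, z in degrees. A call has 1 to 8 rows; each row shifts and turns the commanded pose from where the row before left it; what a row does not reach is not made up. A row lasts 1/8 s, in which the tool goes at most 62.5 mm and 10.7 degrees, less where a joint would pass 70% of its speed; a pose out of reach is approached as far as the arm can. A call is refused whole if a number of a shift passes 62.5 or a number of a turn 10.7, either way. A call with a gripper value outside its range is refused whole. OPENING is the finger opening in mm, from 0 to 85.4, set as the call begins (- or left out, the last holds). The fingers move at their own pace and stop on an object; the grip force is fixed at half the most. Time passes only in rows, so rows that do not move let the fingers close. It gives the time, the measured TCP pose, the force and the opening at its end, in the units of the state.
- manip.state(): the state, without advancing time (a new reading comes with each control period).
- optics.capture(name): name is "side" or "top" or "wrist"; returns a dict with "pixels" (400x640x3 uint8, red, green, blue), "vertical_fov" (degrees; the focal length in pixels is half the picture's height over the tangent of half this angle, whatever the lens; pixels are square), "cx", "cy" (the principal point, pixels), "cam_to_world" (4x4, takes a point from camera to world coordinates). Camera axes: x right, y down, z forward; pixel columns grow to the right and rows downward; lengths in m; the calibration is good to about 2 mm. A picture is of the moment at which its call begins. There is no depth.
- manip.sign_off(): hands the job in, once; it reports no verdict.
The state is a dict: "time_s": time; "q": joint angles; "qvel": joint speeds; "joint_efforts": joint torques, N m; "tool_pos": TCP position; "tool_rot": TCP orientation; "ft_force": force on the tool from outside, world axes, zero at the start; "moment": the same for the moment, N m; "width": opening from 0.0 (shut) to 1.0 (fully open).
Only numpy, scipy, OpenCV 4.12 (cv2) and the standard library are available. Lean on these libraries where they do the work, as an engineer would, in place of code of your own. Each camera call takes 0.05 s, during which the arm holds its last target. There are 200 camera calls.

## Working session

There is one attempt and no reset: what is moved stays moved. The work goes in short steps, Python scripts to look and compute and a shell command to move; the robot and the scene stay as the last step left them, time stands still between calls to the robot, and variables do not carry over. Pictures are saved under pics/ and viewed, on a budget of 10 in all, crops included, one or two more only if the job needs it, and the job is handed in when it is done.

```bash
mkdir -p pics; cat > h.py <<'E'
import numpy as np, cv2
from workcell import manip, optics
def cap(name):
    c=optics.capture(name); return c
def f(c): return 200/np.tan(np.radians(c["vertical_fov"])/2)
def ray(c,u,v):
    M=np.array(c["cam_to_world"]); d=M[:3,:3]@np.array([(u-c["cx"])/f(c),(v-c["cy"])/f(c),1]); return M[:3,3],d
def atz(c,u,v,z):
    o,d=ray(c,u,v); return o+d*(z-o[2])/d[2]
def proj(c,p):
    M=np.array(c["cam_to_world"]); q=M[:3,:3].T@(np.array(p)-M[:3,3]); return q[0]/q[2]*f(c)+c["cx"],q[1]/q[2]*f(c)+c["cy"]
def save(c,fn,crop=None,s=1):
    im=c["pixels"][:,:,::-1]
    if crop: im=im[crop[1]:crop[3],crop[0]:crop[2]]
    cv2.imwrite("pics/"+fn,cv2.resize(im,None,fx=s,fy=s,interpolation=cv2.INTER_CUBIC))
E
python3 - <<'E'
from h import *
import pickle
for n in ("top","side"):
    c=cap(n); save(c,n+"0.png"); pickle.dump(c,open(n+"0.pkl","wb")); print(n,f(c),c["cx"],c["cy"],np.round(c["cam_to_world"],3).tolist())
print(manip.hold_point_z, manip.state())
E
```

```text
top 381.086914409038 320.9922054517103 195.84346712920023 [[-0.0, -0.998, 0.06, 0.525], [-1.0, 0.0, 0.001, 0.069], [-0.001, -0.06, -0.998, 1.276], [0.0, 0.0, 0.0, 1.0]]
side 432.4843099951446 325.8944530622683 195.78766173589372 [[0.837, -0.393, 0.38, 0.117], [-0.546, -0.625, 0.557, -0.619], [0.018, -0.674, -0.738, 1.024], [0.0, 0.0, 0.0, 1.0]]
0.0187 {'time_s': 0.1, 'q': array([ 1.06227576e+00,  9.17946320e-02,  1.23179791e+00, -3.08029038e-05,
        1.81974489e+00, -5.67052015e-02]), 'qvel': array([-1.01434367e-03, -1.72497617e-03, -8.22212487e-04,  8.21360085e-04,
        8.57460716e-06,  1.30000785e-03]), 'joint_efforts': array([ 2.54929037e-03, -4.60213637e+01, -4.19222260e+01, -5.76392063e-05,
        1.05269640e-02, -5.38945262e-07]), 'tool_pos': array([0.26185465, 0.53957425, 0.23023897]), 'tool_rot': array([-2.28940558e-04,  2.23994674e-01,  9.74589978e-01, -8.41940604e-04]), 'ft_force': array([-0.63183172, -0.28385919, -0.19271537]), 'moment': array([-0.01654523,  0.00516821, -0.06318721]), 'width': 1.0021926012512101}
```

View pics/top0.png

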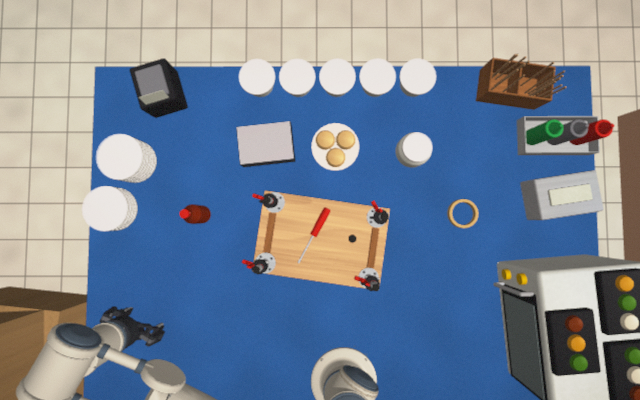

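View pics/side0.png

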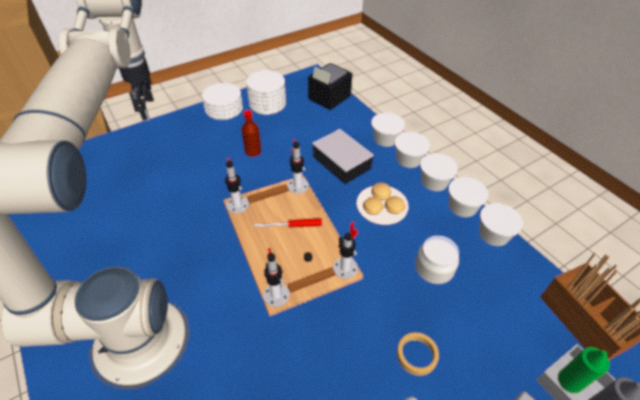

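The top view has the robot at the bottom, so the far right leg is near (378,213) there. In the side view it is near (347,245). I'll zoom in on both.

```bash
python3 - <<'E'
from h import *
import pickle
t=pickle.load(open("top0.pkl","rb"));s=pickle.load(open("side0.pkl","rb"))
a=t["pixels"][190:240,355:405,::-1];b=s["pixels"][215:285,320:380,::-1]
A=cv2.resize(a,(400,400),interpolation=cv2.INTER_CUBIC);B=cv2.resize(b,(360,420),interpolation=cv2.INTER_CUBIC)
cv2.imwrite("pics/z0.png",np.hstack([np.vstack([A,np.zeros((20,400,3),np.uint8)]),B]))
E
```

```text
(no output)
```

View pics/z0.png

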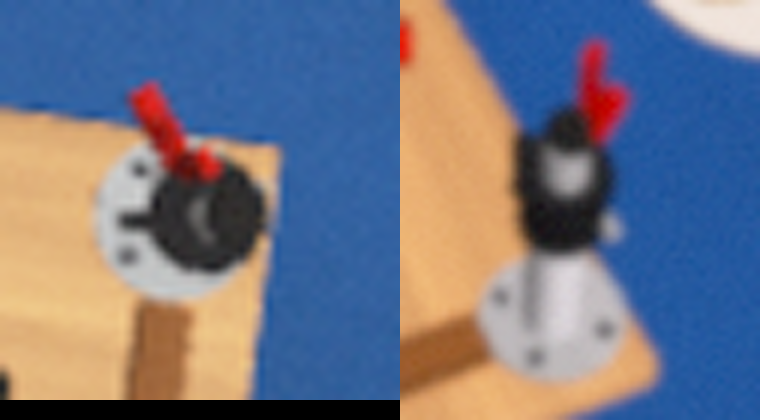

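```bash
python3 - <<'E'
from h import *
import pickle
t=pickle.load(open("top0.pkl","rb"));s=pickle.load(open("side0.pkl","rb"))
c=atz(t,380.4,216.0,.132); e=atz(t,372.9,201.1,.132)
print("collar",c,"end",e,"len",np.linalg.norm(e-c),"ang",np.degrees(np.arctan2(*(e-c)[1::-1])))
print("side tip",atz(s,348,234.5,.168))
print("side end (blue-ish outer end)",atz(s,320+195/6,215+50/6,.132), "proj collar in side",proj(s,c),"tip",proj(s,c+[0,0,.036]),"tip in top",proj(t,c+[0,0,.036]))
# base plate circles: board level z=.02
print("flange",atz(t,355+172/8,190+220/8,.022),atz(s,320+(555-400)/6,215+320/6,.022))
# legs grid check: red levers etc
from scipy.spatial.transform import Rotation as R
print(R.from_quat(np.roll(manip.state()["tool_rot"],-1)).as_matrix().round(3))
w=cap("wrist"); T=np.eye(4);st=manip.state();T[:3,:3]=R.from_quat(np.roll(st["tool_rot"],-1)).as_matrix();T[:3,3]=st["tool_pos"]
print((np.linalg.inv(T)@np.array(w["cam_to_world"])).round(3), f(w))
E
```

```text
collar [ 0.53325078 -0.10785002  0.132     ] end [ 0.57795385 -0.08574479  0.132     ] len 0.04986989028336385 ang 26.311944325055187
side tip [ 0.5329625  -0.11120857  0.168     ]
side end (blue-ish outer end) [ 0.58181161 -0.06592902  0.132     ] proj collar in side (np.float64(346.54074901274885), np.float64(242.15949697218647)) tip (np.float64(347.31804391252814), np.float64(233.53855057188213)) tip in top (np.float64(382.31354422759887), np.float64(215.91505998950362))
flange [ 0.52908255 -0.11197252  0.022     ] [ 0.53249735 -0.11586679  0.022     ]
[[-0.9    0.437 -0.001]
 [ 0.437  0.9   -0.002]
 [ 0.    -0.002 -1.   ]]
[[ 0.001 -0.965 -0.262  0.067]
 [ 1.     0.001  0.001 -0.001]
 [-0.001 -0.262  0.965 -0.142]
 [ 0.     0.     0.     1.   ]] 308.10021173085653
```

```bash
python3 -m handwheel '[[19,-46,4,0,0,-7],[19,-46,4,0,0,-7],[19,-46,4,0,0,-7],[19,-46,4,0,0,-7],[19,-46,4,0,0,-7],[19,-46,4,0,0,-7],[19,-46,4,0,0,-7],[19,-46,4,0,0,-7]]' 60 && python3 -m handwheel '[[20,-47,0,0,0,-7],[20,-47,0,0,0,-7],[20,-47,0,0,0,-7],[20,-47,0,0,0,-7],[20,-47,0,0,0,-7],[20,-47,0,0,0,-7],[0,0,0,0,0,0],[0,0,0,0,0,0]]'
python3 - <<'E'
from h import *
import pickle
c=cap("wrist"); pickle.dump(c,open("w1.pkl","wb")); save(c,"w1.png")
print(manip.state()["tool_pos"],manip.state()["tool_rot"],manip.state()["q"],proj(c,[.533,-.11,.132]),proj(c,[.533,-.11,.168]))
E
```

```text
time_s: 1.15
tool_pos: [0.4142, 0.1702, 0.2632]
tool_rot: [-0.0, 0.657, 0.754, -0.0]
ft_force: [0.8, 0.4, -0.7]
width: 0.705
time_s: 2.15
tool_pos: [0.5338, -0.1099, 0.2629]
tool_rot: [-0.001, 0.882, 0.471, -0.0]
ft_force: [-0.2, -0.3, -0.1]
width: 0.704
[ 0.53374272 -0.10943177  0.26326013] [-2.52667475e-04  8.82153248e-01  4.70962401e-01  1.48240664e-05] [-2.64911525e-01 -4.84029940e-02  1.31542648e+00  4.06913645e-04
  1.87489397e+00  3.25243691e-01] (np.float64(319.38924854133666), np.float64(194.97934612427082)) (np.float64(319.3642390290099), np.float64(205.53174465677876))
```

View pics/w1.png

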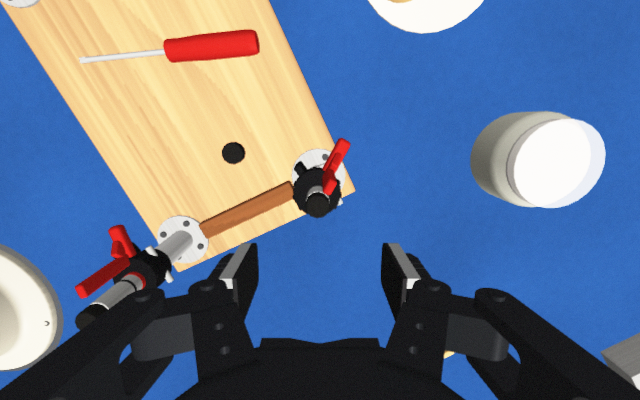

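```bash
python3 - <<'E'
from h import *
import pickle
c=pickle.load(open("w1.pkl","rb")); save(c,"w1z.png",(270,125,370,225),6)
E
```

```text
(no output)
```

View pics/w1z.png

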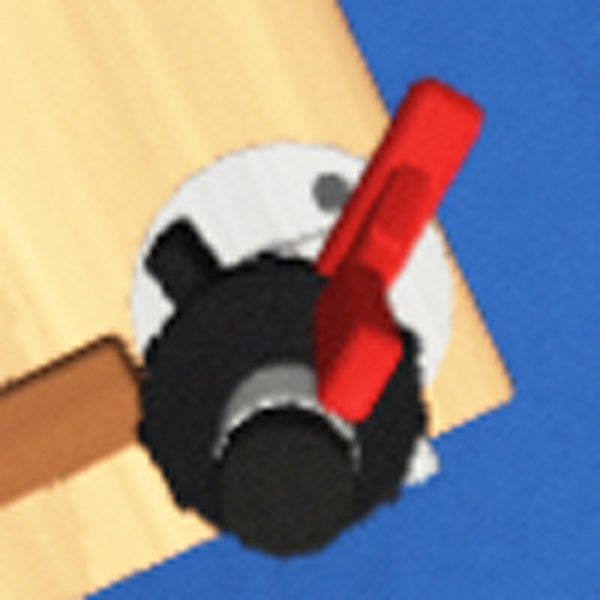

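```bash
python3 - <<'E'
from h import *
import pickle
c=pickle.load(open("w1.pkl","rb"))
t=atz(c,317.4,204.6,.168); e=atz(c,344.6,140.8,.132); b=atz(c,329.9,186.8,.190)
print(t,e,b)
for p in(e,b): d=(p-t)[:2]; print(np.hypot(*d),np.degrees(np.arctan2(d[1],d[0])))
E
```

```text
[ 0.532125   -0.10848447  0.168     ] [ 0.57827925 -0.08186303  0.132     ] [ 0.55038606 -0.0975782   0.19      ]
0.05328147252344035 29.976034580749346
0.021269993383874246 30.847421804422897
```

```bash
python3 -m handwheel '[[-1,0.4,-40,0,0,0],[0,0,-40,0,0,0],[0,0,-30,0,0,0],[0,0,-16,0,0,0],[0,0,0,0,0,0],[0,0,0,0,0,0]]' && python3 -m handwheel '[[0,0,0,0,0,0],[0,0,0,0,0,0],[0,0,0,0,0,0],[0,0,0,0,0,0],[0,0,0,0,0,0],[0,0,0,0,0,0]]' 0
python3 - <<'E'
from h import *
import pickle
s=manip.state(); print(s["tool_pos"],s["tool_rot"],s["ft_force"],s["moment"],s["width"]*85.4)
c=cap("wrist"); save(c,"w2.png")
E
```

```text
time_s: 2.95
tool_pos: [0.5337, -0.1097, 0.1392]
tool_rot: [0.001, 0.882, 0.471, 0.001]
ft_force: [1.2, -0.3, 0.5]
width: 0.704
time_s: 3.7
tool_pos: [0.5323, -0.1092, 0.1385]
tool_rot: [-0.001, 0.882, 0.47, -0.0]
ft_force: [-6.1, 2.6, 5.0]
width: 0.213
[ 0.53229995 -0.10918944  0.13851085] [-7.16380410e-04  8.82403638e-01  4.70492584e-01 -1.89105247e-04] [-6.10241669  2.59644043  4.96029916] [ 0.48508535  0.9579887  -0.02351404] 18.197196471830498
```

View pics/w2.png

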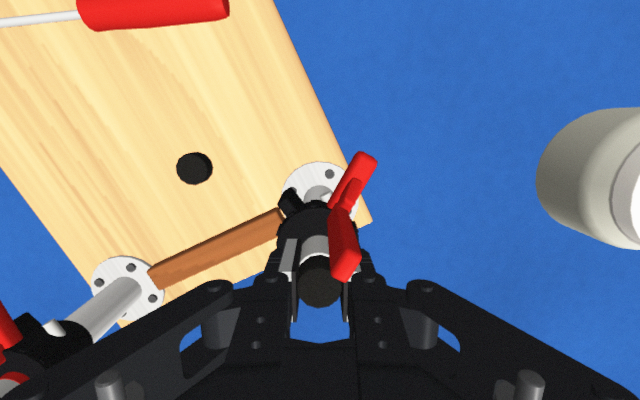

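```bash
python3 -m handwheel '[[-0.8,0.5,0,0,0,0],[0,0,8,0,0,0],[0,0,8,0,0,0],[0,0,8,0,0,0],[0,0,6,0,0,0],[0,0,0,0,0,0],[0,0,0,0,0,0]]'
python3 - <<'E'
from h import *
import pickle
s=manip.state(); print(s["tool_pos"],s["tool_rot"],s["ft_force"],s["moment"],s["width"]*85.4)
c=cap("wrist"); S=cap("side"); pickle.dump((c,S),open("w3.pkl","wb"))
A=cv2.resize(c["pixels"][150:350,245:395,::-1],(450,600),interpolation=cv2.INTER_CUBIC)
B=cv2.resize(S["pixels"][200:280,325:371,::-1],(345,600),interpolation=cv2.INTER_CUBIC)
cv2.imwrite("pics/w3.png",np.hstack([A,B]))
a=[.5325,-.109]; print(proj(S,a+[.132]),proj(S,a+[.198]),proj(c,a+[.132]),proj(c,a+[.198]))
E
```

```text
time_s: 4.62
tool_pos: [0.5321, -0.1092, 0.1671]
tool_rot: [-0.0, 0.882, 0.47, -0.0]
ft_force: [-0.7, 2.1, -2.1]
width: 0.213
[ 0.53210342 -0.10918648  0.16705754] [-1.51470126e-04  8.82464572e-01  4.70378839e-01 -5.94505473e-05] [-0.71075413  2.09004717 -2.11176726] [0.26856773 0.05243342 0.02151862] 18.228233897710776
(np.float64(346.55803638272437), np.float64(242.59690123432543)) (np.float64(348.0151293061981), np.float64(226.46547744943356)) (np.float64(320.5664189772886), np.float64(230.3822033218476)) (np.float64(321.22165134778123), np.float64(286.6596902203391))
```

View pics/w3.png

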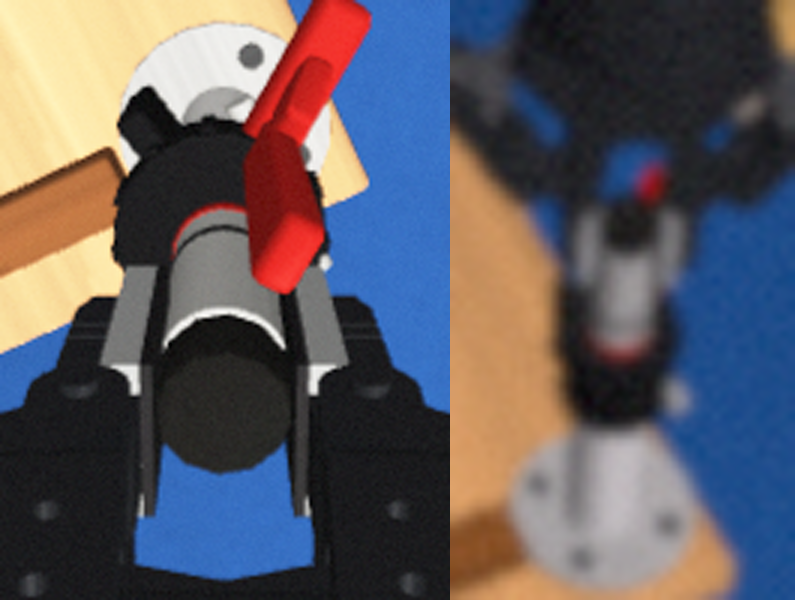

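```bash
cat > fit.py <<'E'
from h import *
import pickle,sys
c,S=pickle.load(open(sys.argv[1],"rb"))
a=np.array([.5325,-.109]); M=np.array(c["cam_to_world"])
d=M[:2,3]-a; d/=np.hypot(*d); n=a+.010*d; k=a+.022*d
for nm,p in (("collar rim near",[*k,.132]),("ring low",[*n,.132]),("ring top",[*n,.137]),("black",[*n,.147]),("rubber low",[*n,.184]),("tip near",[*n,.198]),("tip far",[*(a-.01*d),.198])):
    print(nm,np.round(proj(c,p),1), "per mm",round(proj(c,np.array(p)+[0,0,.001])[1]-proj(c,p)[1],2))
us=int(sys.argv[2])
for v in range(185,312): print(v,*c["pixels"][v,us-1:us+2].mean(0).astype(int),end=" | ")
E
python3 fit.py w3.pkl 318
```

```text
collar rim near [320.2 195.4] per mm 0.4
ring low [320.4 214.8] per mm 0.49
ring top [320.4 217.3] per mm 0.52
black [320.5 222.8] per mm 0.58
rubber low [320.8 249.8] per mm 0.93
tip near [321.  264.1] per mm 1.15
tip far [321.5 308.3] per mm 1.44
185 167 164 162 | 186 170 169 166 | 187 168 165 164 | 188 160 159 157 | 189 103 102 100 | 190 15 12 13 | 191 16 15 16 | 192 17 17 17 | 193 17 19 18 | 194 22 22 23 | 195 35 34 35 | 196 31 31 32 | 197 34 34 36 | 198 33 32 34 | 199 33 33 34 | 200 32 32 33 | 201 33 34 35 | 202 33 33 34 | 203 33 34 34 | 204 31 29 32 | 205 31 31 32 | 206 30 30 31 | 207 33 32 34 | 208 34 33 34 | 209 32 32 34 | 210 33 31 33 | 211 33 33 35 | 212 33 32 32 | 213 31 30 31 | 214 33 33 34 | 215 29 30 32 | 216 36 31 33 | 217 77 27 29 | 218 148 24 20 | 219 169 68 66 | 220 142 127 125 | 221 132 131 128 | 222 133 132 130 | 223 135 134 131 | 224 118 118 116 | 225 51 50 49 | 226 59 58 58 | 227 121 121 118 | 228 134 133 130 | 229 135 133 131 | 230 134 133 130 | 231 133 132 129 | 232 135 133 131 | 233 134 132 129 | 234 134 133 132 | 235 132 132 129 | 236 134 132 129 | 237 135 1
[... 476 characters left out ...]
2 | 266 23 24 21 | 267 24 22 23 | 268 31 31 29 | 269 38 38 35 | 270 39 38 36 | 271 37 36 32 | 272 39 36 35 | 273 38 37 35 | 274 39 38 35 | 275 41 40 35 | 276 41 41 36 | 277 42 40 37 | 278 40 39 36 | 279 39 38 35 | 280 39 39 36 | 281 40 40 37 | 282 40 39 37 | 283 41 40 36 | 284 42 40 36 | 285 40 38 34 | 286 39 38 36 | 287 39 38 35 | 288 43 38 37 | 289 39 37 35 | 290 42 41 37 | 291 43 41 40 | 292 43 42 39 | 293 42 41 38 | 294 39 38 37 | 295 40 40 38 | 296 40 41 38 | 297 42 40 37 | 298 40 39 37 | 299 39 38 34 | 300 40 39 38 | 301 39 36 36 | 302 39 38 37 | 303 41 39 38 | 304 41 39 37 | 305 42 41 40 | 306 41 42 38 | 307 45 59 82 | 308 50 93 158 | 309 55 112 193 | 310 55 109 190 | 311 54 108 190 |
```

```bash
cat > red.py <<'E'
from h import *
import pickle,sys
s=manip.state(); print(s["time_s"],s["tool_pos"].round(4),s["ft_force"].round(1),s["moment"].round(2),s["width"]*85.4)
ims=[cap("wrist") for _ in range(3)]
P=np.mean([c["pixels"].astype(float) for c in ims],0)
pickle.dump((ims[0],None),open(sys.argv[1],"wb"))
for u in (314,318,322):
    print(u,[tuple(P[v,u-1:u+2].mean(0).astype(int)) for v in range(209,226)])
E
python3 red.py r0.pkl; python3 -m handwheel '[[0,0,1.2,0,0,0],[0,0,0,0,0,0],[0,0,0,0,0,0]]'; python3 red.py r1.pkl
```

```text
4.725 [ 0.5321 -0.1092  0.1669] [-0.5  2.8 -2.4] [0.31 0.02 0.  ] 18.135827747082317
314 [(np.int64(31), np.int64(30), np.int64(32)), (np.int64(32), np.int64(31), np.int64(32)), (np.int64(34), np.int64(32), np.int64(35)), (np.int64(32), np.int64(31), np.int64(32)), (np.int64(33), np.int64(31), np.int64(33)), (np.int64(32), np.int64(31), np.int64(33)), (np.int64(32), np.int64(32), np.int64(33)), (np.int64(33), np.int64(32), np.int64(34)), (np.int64(45), np.int64(30), np.int64(31)), (np.int64(92), np.int64(26), np.int64(26)), (np.int64(150), np.int64(33), np.int64(30)), (np.int64(181), np.int64(78), np.int64(74)), (np.int64(146), np.int64(125), np.int64(121)), (np.int64(134), np.int64(133), np.int64(130)), (np.int64(134), np.int64(132), np.int64(130)), (np.int64(130), np.int64(129), np.int64(126)), (np.int64(101), np.int64(100), np.int64(98))]
318 [(np.int64(33), np.int64(31), np.int64(34)), (np.int64(32), np.int64(31), np.int64(33)), (np.int64(32), np.int64(32), np.int64(34)), (np.int64(33), np.int64(32), np.int64(34)), (np.int64(31), np.int64(30), np.int64(33)), (np.int64(32), np.int
[... 3116 characters left out ...]
64(31), np.int64(34)), (np.int64(34), np.int64(33), np.int64(36)), (np.int64(31), np.int64(30), np.int64(33)), (np.int64(32), np.int64(31), np.int64(33)), (np.int64(33), np.int64(33), np.int64(35)), (np.int64(32), np.int64(32), np.int64(32)), (np.int64(55), np.int64(30), np.int64(31)), (np.int64(105), np.int64(23), np.int64(22)), (np.int64(138), np.int64(24), np.int64(20)), (np.int64(160), np.int64(53), np.int64(49)), (np.int64(165), np.int64(105), np.int64(101)), (np.int64(129), np.int64(129), np.int64(126)), (np.int64(131), np.int64(131), np.int64(127)), (np.int64(130), np.int64(130), np.int64(127)), (np.int64(118), np.int64(117), np.int64(114)), (np.int64(63), np.int64(62), np.int64(61))]
```

```bash
python3 -m handwheel '[[0,0,0,0,0,5],[0,0,0,0,0,5],[0,0,0,0,0,5],[0,0,0,0,0,5],[0,0,0,0,0,5],[0,0,0,0,0,5],[0,0,0,0,0,0]]'
cat > st.py <<'E'
from h import *
s=manip.state(); print(s["tool_pos"].round(4),s["ft_force"].round(1),s["moment"].round(2),s["width"]*85.4,"yaw",np.degrees(2*np.arctan2(s["tool_rot"][2],s["tool_rot"][1]))-90,"q6",s["q"][5],s["joint_efforts"][5])
E
python3 st.py
python3 - <<'E'
from h import *
c=cap("wrist"); save(c,"w4.png",(220,130,420,330),3)
E
```

```text
time_s: 6.28
tool_pos: [0.5318, -0.1091, 0.1684]
tool_rot: [-0.001, 0.731, 0.682, -0.0]
ft_force: [-3.0, 4.0, -2.4]
width: 0.216
[ 0.5318 -0.1091  0.1684] [-3.   4.  -2.4] [ 0.56  0.47 -0.  ] 18.47712286680364 yaw -3.9303953773148095 q6 -0.19656131220479686 -0.5266757123172283
```

View pics/w4.png

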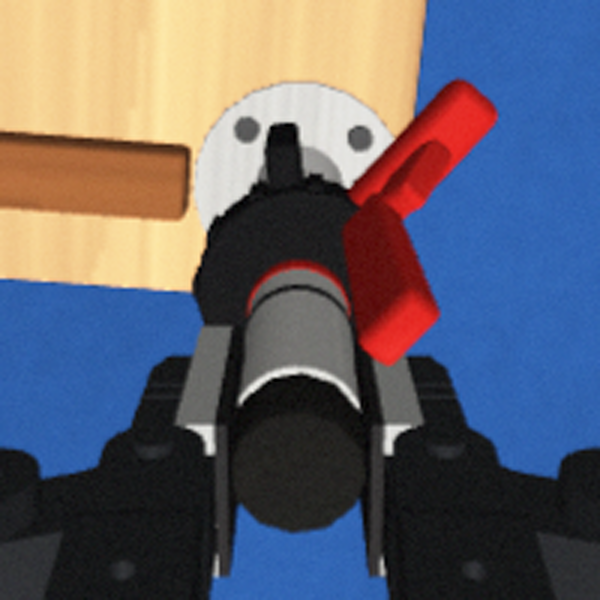

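```bash
python3 -m handwheel '[[0,0,0,0,0,5],[0,0,0,0,0,5],[0,0,0,0,0,5],[0,0,0,0,0,5],[0,0,0,0,0,5],[0,0,0,0,0,0]]'; python3 st.py; python3 -m handwheel '[[0,0,0,0,0,3],[0,0,0,0,0,0]]'; python3 st.py; python3 -m handwheel '[[0,0,0,0,0,2],[0,0,0,0,0,0]]';python3 st.py
```

```text
time_s: 7.08
tool_pos: [0.5315, -0.1092, 0.1684]
tool_rot: [-0.001, 0.566, 0.824, -0.0]
ft_force: [-5.0, 4.5, -0.8]
width: 0.211
[ 0.5315 -0.1092  0.1684] [-5.   4.5 -0.8] [ 0.65  0.68 -0.07] 17.995992486128678 yaw 21.053774580334803 q6 -0.6326901180265908 -0.43559753336012363
time_s: 7.32
tool_pos: [0.5315, -0.1092, 0.1684]
tool_rot: [-0.001, 0.544, 0.839, -0.0]
ft_force: [-4.4, 3.9, -1.3]
width: 0.215
[ 0.5315 -0.1092  0.1684] [-4.4  3.9 -1.3] [ 0.61  0.71 -0.1 ] 18.370841063080825 yaw 24.025260543061975 q6 -0.6846064016280426 -0.3083435632288456
time_s: 7.58
tool_pos: [0.5315, -0.1093, 0.1684]
tool_rot: [-0.001, 0.53, 0.848, -0.0]
ft_force: [-5.0, 3.0, -1.0]
width: 0.213
[ 0.5315 -0.1093  0.1684] [-5.  3. -1.] [ 0.64  0.69 -0.28] 18.183449901720195 yaw 25.99660998865852 q6 -0.7190825316296157 -0.38309826515614986
```

```bash
python3 -m handwheel '[[0,0,0,0,0,1.5],[0,0,0,0,0,0]]'; python3 st.py; python3 -m handwheel '[[0,0,0,0,0,1.5],[0,0,0,0,0,0]]';python3 st.py
python3 - <<'E'
from h import *
c=cap("wrist"); save(c,"w5.png",(220,130,420,330),3)
import pickle; pickle.dump((c,cap("top")),open("w5.pkl","wb"))
E
```

```text
time_s: 7.82
tool_pos: [0.5316, -0.1093, 0.1684]
tool_rot: [-0.001, 0.519, 0.855, -0.0]
ft_force: [-3.7, 2.7, -0.8]
width: 0.214
[ 0.5316 -0.1093  0.1684] [-3.7  2.7 -0.8] [ 0.53  0.72 -0.27] 18.25304634939614 yaw 27.49024460202149 q6 -0.745188317271157 -0.3721131943166256
time_s: 8.07
tool_pos: [0.5317, -0.1094, 0.1684]
tool_rot: [-0.0, 0.507, 0.862, -0.0]
ft_force: [-5.0, 3.5, -0.3]
width: 0.213
[ 0.5317 -0.1094  0.1684] [-5.   3.5 -0.3] [ 0.57  0.77 -0.39] 18.15349792553173 yaw 29.013786387022833 q6 -0.7717544956330454 -0.4841010086238384
```

View pics/w5.png

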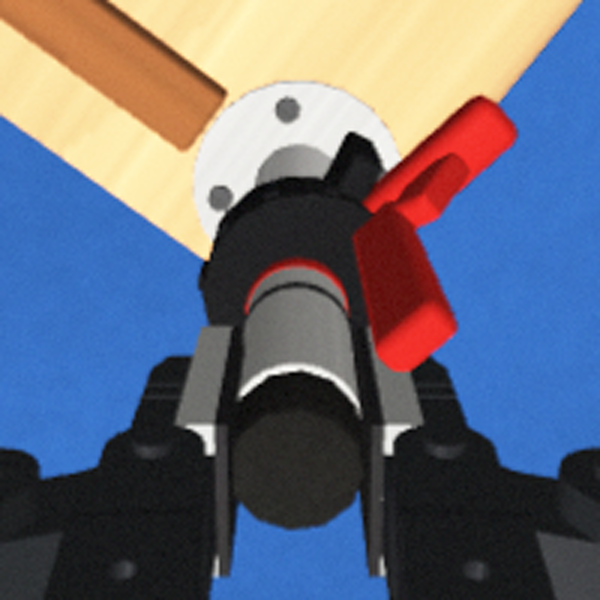

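```bash
cat > ang.py <<'E'
from h import *
import pickle,sys
c=pickle.load(open(sys.argv[1],"rb"))[0]
ax=np.array([.5321,-.1088])
for q,z in zip(sys.argv[2:],(.132,.19)):
    u,v=map(float,q.split(",")); p=atz(c,220+u/3-.4,130+v/3-.4,z)[:2]-ax
    print(np.hypot(*p),np.degrees(np.arctan2(p[1],p[0])))
E
python3 ang.py w5.pkl 493,118 418,332
```

```text
0.05305346849953134 75.50532337774159
0.02310640362248585 77.17642101866223
```

```bash
for i in 1; do python3 -m handwheel '[[0,0,0,0,0,1],[0,0,0,0,0,0]]' >/dev/null; python3 st.py; python3 -m handwheel '[[0,0,0,0,0,1],[0,0,0,0,0,0]]'>/dev/null; python3 st.py; done
python3 - <<'E'
from h import *
import pickle; pickle.dump((cap("wrist"),cap("side")),open("w6.pkl","wb"))
E
```

```text
[ 0.5318 -0.1094  0.1684] [-5.3  4.  -1.4] [ 0.52  0.75 -0.43] 18.387195344300398 yaw 30.0130212996483 q6 -0.7892487839226907 -0.4530153516680002
[ 0.5318 -0.1094  0.1685] [-4.3  1.8 -0.4] [ 0.49  0.81 -0.43] 18.456895033939027 yaw 31.03094136951512 q6 -0.8070237312373634 -0.5256680399179459
```

```bash
cat > lev.py <<'E'
from h import *
import pickle,sys
for fn in sys.argv[1:]:
    c=pickle.load(open(fn,"rb"))[0]; im=c["pixels"].astype(int)[130:330,220:420]
    m=((im[...,0]>110)&(im[...,1]<60)).astype(np.uint8)
    n,l,st,ce=cv2.connectedComponentsWithStats(m)
    k=[i for i in range(1,n) if st[i,4]>60]; print(fn,[(st[i].tolist(),ce[i].round(2).tolist()) for i in k])
    ys,xs=np.nonzero(m); j=xs-ys>100
    a=(ys<80)&(xs>110); # outer arm
    ex=xs[a]; ey=ys[a]; t=np.argsort(ex-ey)[-15:]; print("end",ex[t].mean(),ey[t].mean())
E
python3 lev.py w5.pkl w6.pkl
```

```text
w5.pkl [([121, 32, 51, 92, 1509], [144.41, 73.35])]
end 166.33333333333334 37.0
w6.pkl [([119, 34, 55, 91, 1507], [145.51, 74.65])]
end 167.2 38.2
```

```bash
python3 ang.py w5.pkl 499.5,112.5; python3 ang.py w6.pkl 502.1,116.1; python3 - <<'E'
from h import *
import pickle
c,S=pickle.load(open("w6.pkl","rb")); save(c,"w6.png",(220,130,420,330),3)
E
python3 -m handwheel '[[0,0,0,0,0,1.5],[0,0,0,0,0,0]]' >/dev/null; python3 st.py
python3 - <<'E'
from h import *
import pickle; pickle.dump((cap("wrist"),None),open("w7.pkl","wb"))
E
python3 lev.py w7.pkl
```

```text
0.05466435582229891 75.36659047230026
0.05453890746871605 76.3461385447885
[ 0.532  -0.1095  0.1685] [-4.9  1.9 -1.1] [ 0.31  0.8  -0.54] 18.336026031611546 yaw 32.555054682099694 q6 -0.833664763509474 -0.6061170995235443
w7.pkl [([120, 35, 55, 91, 1497], [146.41, 75.43])]
end 168.53333333333333 39.53333333333333
```

View pics/w6.png

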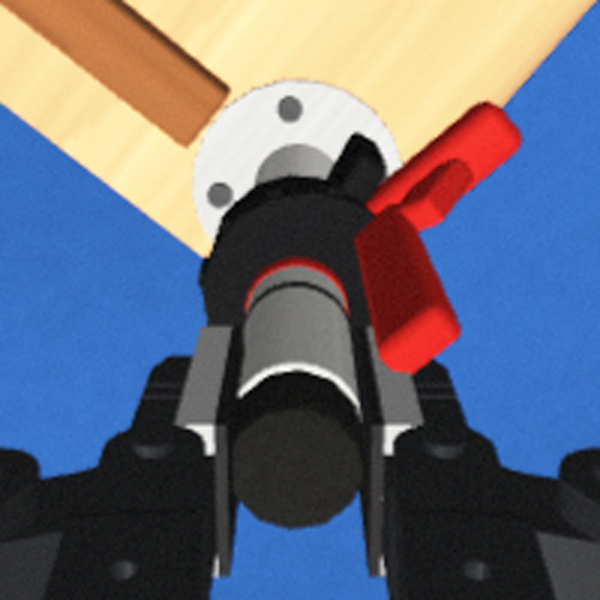

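```bash
python3 ang.py w7.pkl 506,120; python3 -m handwheel '[[0,0,0,0,0,1.5],[0,0,0,0,0,0]]' >/dev/null; python3 st.py
python3 red.py w8.pkl; python3 lev.py w8.pkl
```

```text
0.054533727805635195 76.539452859278
[ 0.5321 -0.1096  0.1685] [-4.   1.3 -0.9] [ 0.15  0.81 -0.49] 18.467992289123487 yaw 34.08647769395954 q6 -0.8603939492986135 -0.6643717177212238
9.325 [ 0.5321 -0.1096  0.1685] [-4.   1.3 -0.9] [ 0.15  0.81 -0.49] 18.467992289123487
314 [(np.int64(33), np.int64(32), np.int64(34)), (np.int64(34), np.int64(33), np.int64(34)), (np.int64(33), np.int64(31), np.int64(33)), (np.int64(34), np.int64(33), np.int64(34)), (np.int64(33), np.int64(33), np.int64(34)), (np.int64(36), np.int64(34), np.int64(34)), (np.int64(60), np.int64(29), np.int64(31)), (np.int64(103), np.int64(20), np.int64(18)), (np.int64(133), np.int64(25), np.int64(23)), (np.int64(165), np.int64(59), np.int64(55)), (np.int64(130), np.int64(107), np.int64(104)), (np.int64(113), np.int64(113), np.int64(109)), (np.int64(112), np.int64(111), np.int64(108)), (np.int64(111), np.int64(111), np.int64(108)), (np.int64(94), np.int64(94), np.int64(91)), (np.int64(31), np.int64(30), np.int64(30)), (np.int64(61), np.int64(61), np.int64(60))]
318 [(np.int64(35), np.int64(34), np.int64(36)), (np.int64(3
[... 869 characters left out ...]
32), np.int64(35)), (np.int64(35), np.int64(34), np.int64(35)), (np.int64(35), np.int64(32), np.int64(34)), (np.int64(66), np.int64(30), np.int64(30)), (np.int64(116), np.int64(23), np.int64(21)), (np.int64(148), np.int64(25), np.int64(22)), (np.int64(183), np.int64(67), np.int64(62)), (np.int64(134), np.int64(116), np.int64(112)), (np.int64(123), np.int64(122), np.int64(119)), (np.int64(123), np.int64(122), np.int64(120)), (np.int64(121), np.int64(120), np.int64(118)), (np.int64(99), np.int64(98), np.int64(96)), (np.int64(31), np.int64(30), np.int64(31)), (np.int64(67), np.int64(67), np.int64(65))]
w8.pkl [([120, 37, 56, 89, 1494], [147.27, 76.42])]
end 169.46666666666667 40.733333333333334
```

```bash
python3 ang.py w8.pkl 508.8,123.6; python3 - <<'E'
from h import *
import pickle
t0=pickle.load(open("top0.pkl","rb"))["pixels"].astype(int); t1=cap("top")["pixels"].astype(int)
d=(np.abs(t1-t0).max(2)>60).astype(np.uint8)
n,l,s,c=cv2.connectedComponentsWithStats(d); print([x.tolist() for x in s[1:] if x[4]>15])
s=manip.state(); print(s["time_s"],s["tool_pos"],s["width"])
manip.sign_off()
E
```

```text
0.05448640045879486 77.01390431245244
[[344, 187, 105, 213, 9304], [364, 210, 11, 7, 46], [25, 307, 187, 93, 7542], [346, 349, 16, 16, 154], [271, 362, 51, 38, 1169], [322, 378, 15, 22, 173], [17, 387, 19, 13, 124], [277, 391, 6, 9, 20], [75, 393, 7, 5, 23], [341, 393, 25, 7, 128]]
9.525 [ 0.53204426 -0.10956922  0.16848615] 0.2110792108255857
the job is handed in; nothing more can be done
```

I gripped the fourth leg from above, drew it up to the mark and turned the grip anticlockwise to shut the lever. I handed the job in at 9.5 s, still holding the leg.

**Leg at the mark:** The tool rose 30.0 mm from where it gripped. In the wrist camera, the full height of the red ring shows above the collar with no bare steel below it. My first lift came up about 1.4 mm short, so I raised it again before turning. A direct pixel-to-height fit from the wrist camera disagreed by 2 to 5 pixels, so I relied on the tool rise and the visible ring. The height is good to roughly ±0.5 mm.

**Lever shut:** The lever went from about 30° to about 76–77° in the world frame, roughly 46° against the 45.8° full travel. Over the last 5° of grip turn, the lever's direction changed by less than 2°, and the twisting moment settled at about 0.5 N·m. It also looks to be against its black stop, so I take it as fully shut.

**Everything else:** In the top view before and after, the only changes are where the arm was or now is. The arm covers part of the near right of the picture, including the leg and lever, so that area could not be compared. The largest sideways force I read was under 7 N.

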